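# Uncap the rinsed sample jar and hold it over the light pad

### The job

The rinsed brown jar on the stirrer has to be looked at over the light pad: first lift the loose grey cap off the jar and set it squarely over the post of the blue cap stand, leaving the jar standing on the stirrer. Then lift the open jar off the stirrer, always upright, and hold it level and still over the middle of the light pad with its underside about 10 cm above the pad; finish while still holding it there, do not put it down. Leave everything else on the bench standing where it is.

Things in the scene. Friction and masses are not known exactly. Their poses are not given: they have to be found in the camera images.
- jar: Open-necked brown glass jar, to be held: straight round body 54 mm in diameter from its underside up to 74 mm, then a short shoulder and a 38 mm neck; 102 mm tall without the cap, about 0.2 kg. It stands upright on the steel disc of the stirrer. Origin: centre of its underside; z points up. 
- cap: Light grey ribbed cap lying loosely (not screwed) over the jar's neck: 54 mm outer diameter over the ribs (52 mm to grip), 26 mm tall, hollow from below: inner diameter 46 mm, inner depth 22 mm. About 30 g; it lifts straight off. Origin: centre of its lower rim, 80 mm above the jar's underside while on the jar; z points up. 
- stirrer: Fixed white and grey magnetic stirrer, 180 mm (x) x 130 mm (y), with a black top plate 60 mm above the bench carrying a thin steel disc; two grey knobs at its far end rise to 72 mm. Origin: centre of its underside on the bench; z points up. 
- stirrer_plate (a point): Centre of the stirrer's steel disc, 25 mm from the stirrer's centre along its own -x, on the top plate, 60 mm above the bench. The jar stands within about 10 mm of it.
- cap_stand: Fixed cap stand: round blue base, 100 mm across, 10 mm thick, with one upright white post in its middle, 36 mm across, top 42 mm above the bench, edge chamfered. The cap goes over the post open side down and rests with its inside on the post's top: its lower rim then hangs 20 mm above the bench, clear of the base. Origin: centre of the underside, on the bench; z points up. 
- light_pad: Fixed flat inspection light pad, 140 x 140 mm, 12 mm thick, black rim and bright white face. It and the cap stand lie one on each side of the stirrer, either way round. Origin: centre of its underside, on the bench; z points up. 
- pad_top (a point): Centre of the light pad's white upper face, 12 mm above the bench.
- amber_bottle: Bystander, not to be disturbed: large brown reagent bottle with a grey cap and paper label, 90 mm across, 180 mm tall. Origin: centre of its underside.
- clear_bottle: Bystander, not to be disturbed: clear glass bottle with a blue cap, 76 mm across, 150 mm tall. Origin: centre of its underside.
- vial: Bystander, not to be disturbed: small clear glass vial with a white lid, 40 mm across, 60 mm tall. Origin: centre of its underside.
- beaker: Bystander, not to be disturbed: small open glass beaker, 64 mm across, 70 mm tall. Origin: centre of its underside.
- adapter: Bystander, not to be disturbed: black power adapter, a block 50 x 75 mm, 34 mm tall. Origin: centre of its underside.
- spatula: Bystander, not to be disturbed: spatula with a wooden handle and steel blade, 180 x 30 mm, 12 mm tall, lying flat along its own x. Origin: middle of its length, on the bench.
Things that resemble listed ones, but are neither listed nor needed, are in the scene too. Leave any yellow look-alike of the cap alone.

How it is judged (in metres and radians):
On the way, in this order (a step that is already met when the one before it is completed fails the run):
1. the cap rests level over the post of the cap stand, let go, with the jar still standing on the stirrer (horizontal distance between cap and cap_stand below 0.009 m and z of cap in the frame of cap_stand between 0.016 and 0.024 m and angle between cap's own z axis and vertical below 0.12 rad and contact force between the fingers and cap below 0.1 N and linear speed of cap below 0.03 m/s and horizontal distance between jar and stirrer_plate below 0.04 m and z of jar in the frame of stirrer_plate below 0.005 m and angle between jar's own z axis and vertical below 0.1 rad), for 0.2 s.
2. the jar is gripped and lifted upright, clear of the stirrer (height (world z) of jar above 0.08 m and angle between jar's own z axis and vertical below 0.25 rad and contact force between the fingers and jar above 0.5 N and contact force between jar and stirrer below 0.05 N), for 0.2 s.
At the end, for the whole second after the job is handed in: Jar still gripped, underside 70-140 mm above the pad face, within 35 mm of its centre, within 0.12 rad of upright, under 0.03 m/s and 0.15 rad/s, touching neither pad, stirrer nor cap; cap resting on the stand's post, let go, right way up, within 9 mm of centred and 0.12 rad of level (horizontal distance between cap and cap_stand below 0.009 m and z of cap in the frame of cap_stand between 0.016 and 0.024 m and angle between each of cap, jar's own z axis and vertical below 0.12 rad and contact force between the fingers and cap below 0.1 N and linear speed of each of cap, jar below 0.03 m/s and horizontal distance between jar and pad_top below 0.035 m and z of jar in the frame of pad_top between 0.07 and 0.14 m and angular speed of jar below 0.15 rad/s and contact force between the fingers and jar above 0.5 N and contact force between jar and light_pad below 0.05 N and contact force between jar and stirrer below 0.05 N and contact force between jar and cap below 0.05 N); the arm keeps its last pose, push and grip.
It fails at once if the jar is tipped by more than 0.5 rad (angle between jar's own z axis and vertical above 0.5 rad).
It fails at once if a bystander is moved by more than 30 mm (distance of any of amber_bottle, clear_bottle, vial, beaker, adapter, spatula from where it was at the start of the episode above 0.03 m).
It also fails if it takes over 53 s, if anything falls off the work surface, if the arm or the gripper's body presses on something with over 40 N, if the wrist force passes 120 N, or if a joint passes its speed limit or range.

### The arm

A 7-joint arm with a two-finger parallel gripper is mounted at the origin on the work surface. World frame = base frame: x ahead of the robot, y to its left, z up, the work surface at z = 0. Lengths are in mm, angles in rad, forces in N, time in s.
With the tool pointing down it reaches from about 400 to 875 mm from the base axis. Payload 4.4 kg.
Tool frame: the origin (TCP) lies at the very end of the fingers, on their centre line; the grasp point (between the pads) lies ctrl.grip_point_offset behind it (ctrl.grip_point_offset is the distance from the TCP to the grasp point, in mm); z points along the fingers, y is the line along which they close (so a half turn about z gives the same grasp; the last joint's range is limited). The gripper opens to 85 mm and grips with 20 to 120 N. Pads are 22 mm wide; open, the fingers measure 114 mm over their backs; the gripper's body (76 mm by 85 mm) begins 54 mm behind the grasp point. The pads swing forward as they close: fully open they stand 13 mm farther back than shut.
Start: joints at [1.169, 0.628, 0.038, 1.517, -0.027, 0.996, -0.02], TCP at [214.219, -613.7, 231.313] pointing down, gripper open.
Joint ranges: [-3.06, 3.06], [-0.37, 2.12], [-1.25, 1.32], [0.18, 2.47], [-1.1, 4.24], [0.23, 1.98], [-2.94, 2.94]. Speed limits (rad/s): [2.57, 2.57, 3.14, 3.14, 3.14, 3.14, 3.14].

### API

Orientations are given as [roll, pitch, yaw] about the fixed x, y, z axes, in that order (R = Rz(yaw) Ry(pitch) Rx(roll)).
In Python, from cell import read_state, cams, ctrl, models gives the robot as it stands. The module is installed in compiled form; this text tells all that it offers.
- The arm moves only by the tool inch_along, called after "Emit:" as name(argument=value, ...) on one line, values as JSON. Schema: {"type":"object","properties":{"plan":{"type":"object","properties":{"deltas":{"type":"array","items":{"type":"array","items":{"type":"number"},"minItems":7,"maxItems":7},"minItems":1,"maxItems":12}},"additionalProperties":false,"required":["deltas"]},"only":{"type":"string"},"quiet":{"type":"boolean"},"lines":{"type":"string"}},"required":["plan"],"additionalProperties":false}. plan is an object whose key "deltas" holds a list of rows, 1 to 12 of them, each of 7 numbers: dx, dy, dz in mm, then a rotation vector rx, ry, rz in rad, then the finger opening in mm; each row shifts and turns the commanded pose from where the row before left it, along the tool's axes as they then stand; what a row does not reach is not made up. A row lasts 1/10 s, in which the tool goes at most 50 mm and 0.15 rad, less where a joint would pass 70% of its speed; a pose out of reach is approached as far as the arm can. The fingers move at their own pace and stop on an object; the grip force is fixed at half the most. Time passes only in rows, so rows that do not move let the fingers close. The tool returns the time, the measured TCP pose, the force, the opening and the grip force at its end. only (a regular expression) keeps the lines of the reply that match it, lines (a string "A,B") keeps lines A to B, and quiet returns only ok. Input that does not fit is refused with a message, and nothing moves.
- read_state(): the state, without advancing time (a new reading comes with each control period).
- cams.get_image(name): name is "side" or "top"; returns (picture, depth): 400x640x3 uint8, blue, green, red; 400x640 float32, mm along the optical axis (not along the pixel's ray), 0 where there is no reading.
- cams.calibration(name): a dict with "fx", "fy", "cx", "cy" (pixels), "rvec" (rotation vector, rad) and "tvec" (3), from world to camera coordinates, as OpenCV has them. Camera axes: x right, y down, z forward; pixel columns grow to the right and rows downward; lengths in mm; the calibration is good to about 2 mm. A picture is of the moment at which its call begins. calibration takes no time and is no camera call.
- ctrl.finish_job(): hands the job in; it is judged then, once.
Trained networks look in the newest picture that a camera, given by its name, has taken for a name from the list of things; names that differ only in an ending like _2 or _b are one class to them, and where a whole thing is asked for, a point or a joint stands for the part that bears it (a point fixed in the world has none). Each returns a list of dicts, best first, with "confidence" (0 to 1); they miss things now and then, are a little off and sometimes report something else, mostly with a low value. They report only what shows in the picture. A call takes as long as a camera call. They do not tell look-alikes from the thing itself.
- models.search_frame(thing, camera): "extent" ([left, top, right, bottom] in pixels, round what is visible of it).
- models.mark_of(thing, camera): "position" ([column, row] in pixels: a listed point, or the origin of a listed thing).
The state is a dict: "clock": time; "qpos": joint angles; "qd": joint speeds; "tau": joint torques, N m; "eef_pos": TCP position; "tool_rot": TCP orientation; "force": force on the tool from outside, world axes, zero at the start; "torque": the same for the moment, N m; "width": finger opening in mm; "gripper_force": force on a finger pad.
Only numpy, scipy, OpenCV 4.12 (cv2) and the standard library are available. Lean on these libraries where they do the work, as an engineer would, in place of code of your own. Each camera call takes 0.05 s, during which the arm holds its last target. There are 200 camera calls.

## Working session

There is one attempt and no reset: what is moved stays moved. The work goes in short steps, Python scripts to look and compute and a tool call to move; the robot and the scene stay as the last step left them, time stands still between calls to the robot, and variables do not carry over. Pictures are saved under pics/ and viewed, at most 10 in all, crops included, and the job is handed in when it is done.

```bash
mkdir -p pics; cat > h.py <<'E'
import numpy as np, cv2
from cell import read_state, cams, ctrl, models
def cal(n):
    c=cams.calibration(n); K=np.array([[c["fx"],0,c["cx"]],[0,c["fy"],c["cy"]],[0,0,1.]])
    return K,cv2.Rodrigues(np.array(c["rvec"],float))[0],np.array(c["tvec"],float).reshape(3)
def at_z(n,u,v,z):
    K,R,t=cal(n); d=R.T@np.linalg.solve(K,[u,v,1]); o=-R.T@t
    return o+d*(z-o[2])/d[2]
def cloud(n,D):
    K,R,t=cal(n); v,u=np.mgrid[:D.shape[0],:D.shape[1]]
    p=np.stack([(u-K[0,2])/K[0,0]*D,(v-K[1,2])/K[1,1]*D,D],-1)
    return (p-t)@R
def proj(n,p):
    K,R,t=cal(n); q=K@(R@np.array(p,float)+t); return q[:2]/q[2]
E
python3 - <<'E'
from h import *
for n in("top","side"):
    im,D=cams.get_image(n); cv2.imwrite(f"pics/{n}0.png",im); np.save(f"{n}0.npy",D)
    K,R,t=cal(n); print(n,-R.T@t,R[2])
    for th,z in(("jar",60),("cap",140),("stirrer",0),("stirrer_plate",60),("cap_stand",0),("light_pad",0),("pad_top",12)):
        for m in models.mark_of(th,n)[:3]:
            print(th,np.round(m["position"]),round(m["confidence"],2),np.round(at_z(n,*m["position"],z)[:2]))
print(read_state(), ctrl.grip_point_offset)
E
```

```text
top [ 375.4507045    70.83452442 1267.20341297] [ 0.15838404  0.01694664 -0.98723214]
jar [346. 217.] 0.6 [524.  19.]
jar [343. 212.] 0.56 [538.  28.]
cap [388. 221.] 0.48 [501. -99.]
cap [374. 262.] 0.48 [387. -54.]
stirrer [342. 214.] 0.98 [540.  28.]
stirrer [408. 154.] 0.38 [ 738. -190.]
stirrer_plate [342. 218.] 0.71 [521.  30.]
cap_stand [444. 238.] 0.92 [ 462. -294.]
light_pad [272. 238.] 0.89 [464. 251.]
pad_top [269. 236.] 0.64 [470. 260.]
side [ 433.1508328  -533.92666402  892.00162323] [ 0.12083507  0.61228879 -0.78134584]
jar [309. 225.] 0.73 [521.  27.]
jar [364. 184.] 0.35 [699. 132.]
cap [308. 203.] 0.86 [524.  38.]
cap [309. 221.] 0.7 [515. -16.]
cap [321. 287.] 0.65 [ 508. -184.]
stirrer [314. 235.] 0.74 [536.  33.]
stirrer_plate [311. 224.] 0.77 [527.  30.]
stirrer_plate [369. 184.] 0.32 [710. 127.]
stirrer_plate [311. 374.] 0.16 [ 457. -326.]
cap_stand [310. 374.] 0.88 [ 456. -311.]
light_pad [274. 174.] 0.83 [459. 273.]
pad_top [274. 177.] 0.78 [458. 251.]
pad_top [352. 157.] 0.73 [708. 282.]
{'clock': 0.8, 'qpos': array([ 1.16920393,  0.62837658,  0.03849165,  1.51738392, -0.02699443,
        0.99627053, -0.02000214]), 'qd': array([-1.28292138e-03,  1.25590974e-03,  1.15554966e-03,  7.89367900e-04,
        9.44642681e-04, -4.72297549e-05,  2.60583776e-04]), 'tau': array([-7.59002887e-04, -5.63220263e+01,  1.22509126e+00, -1.93775028e+01,
        1.09814928e-02,  1.47840205e-03, -1.67183157e-05]), 'eef_pos': array([ 214.22741197, -613.7202404 ,  231.33362134]), 'tool_rot': array([ 3.14151378e+00, -3.94454185e-05,  3.35775399e-01]), 'force': array([0.02577086, 0.66973088, 0.07175318]), 'torque': array([-0.01676579, -0.01462707, -0.00088509]), 'gripper_force': 0.0, 'width': 85.78156157071528} 18.700000000000003
```

View pics/top0.png

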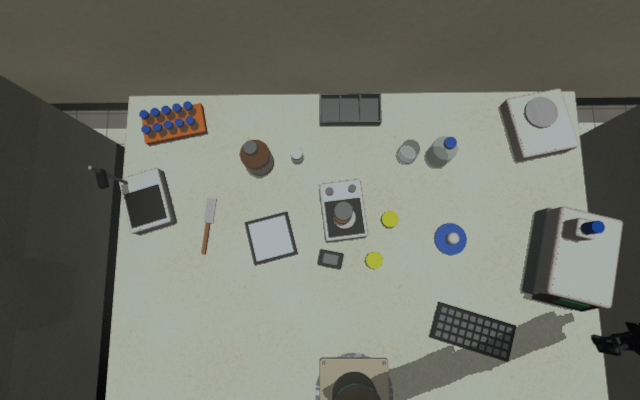

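View pics/side0.png

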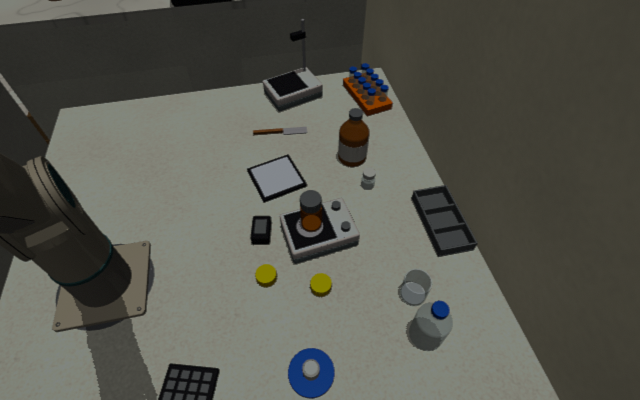

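```bash
python3 - <<'E'
from h import *
from scipy.optimize import least_squares
def circ(P):
    f=lambda c:np.hypot(P[:,0]-c[0],P[:,1]-c[1])-c[2]
    r=least_squares(f,[*P[:,:2].mean(0),25],loss="soft_l1"); return np.round(r.x,1)
ims=[]
for n,box in(("top",(225,130,500,280)),("side",(230,90,480,400))):
    im=cv2.imread(f"pics/{n}0.png"); D=np.load(f"{n}0.npy"); C=cloud(n,D)
    hsv=cv2.cvtColor(im,cv2.COLOR_BGR2HSV); X,Y,Z=C[...,0],C[...,1],C[...,2]
    near=lambda x,y,r:(np.hypot(X-x,Y-y)<r)&(D>0)
    def rep(k,m):
        m=cv2.morphologyEx(m.astype(np.uint8),cv2.MORPH_OPEN,np.ones((2,2),np.uint8))>0
        if m.sum()<5: print(n,k,"few",m.sum());return
        P=C[m]; (cx,cy),s,a=cv2.minAreaRect(P[:,:2].astype(np.float32))
        print(n,k,m.sum(),"med",np.round(np.median(P,0),1),"rect",np.round([cx,cy,*s,a],1),"pixc",np.round(np.argwhere(m).mean(0)[::-1],1))
    rep("captop",near(525,28,60)&(Z>155)&(Z<180))
    rep("plate",near(525,28,120)&(Z>50)&(Z<66))
    rep("post",near(460,-300,60)&(Z>32)&(Z<52))
    rep("bluebase",near(460,-300,90)&(hsv[...,0]>100)&(hsv[...,0]<125)&(hsv[...,1]>150)&(Z<30))
    rep("pad",near(462,255,120)&(Z>5)&(Z<25)&(hsv[...,2]>150)&(hsv[...,1]<60))
    rep("bench",near(462,-150,40))
    for k,p in(("clear",(705,-290)),("beak",(700,-170)),("vial",(700,140)),("adapter",(400,70)),("amber",(700,250))):
        rep(k,near(*p,90)&(Z>20)&(Z<250))
im=cv2.imread("pics/top0.png")[160:285,310:470]; s=cv2.imread("pics/side0.png")[170:310,230:390]
a=cv2.resize(im,(640,500),interpolation=3)[:, :400]; b=cv2.resize(s,None,fx=3.5,fy=3.5,interpolation=3)[:490,:400]
b=cv2.copyMakeBorder(b,0,500-b.shape[0],0,0,0)
cv2.imwrite("pics/crop.png",np.clip(np.hstack([a,b])*1.5,0,255).astype(np.uint8))
E
```

```text
top captop 279 med [524.5  28.  165.9] rect [526.3  24.3  48.1  59.    7. ] pixc [343.9 211.9]
top plate 1979 med [538.8  24.7  59.3] rect [508.1  17.6 251.4 136.2   6.6] pixc [343.8 211.8]
top post 114 med [ 455.6 -309.2   41.5] rect [ 456.  -314.9   30.    45.5    0.5] pixc [453.5 239.1]
top bluebase 535 med [ 454.7 -307.5   10.7] rect [ 441.3 -143.9   92.1  439.6    5.2] pixc [450.8 239.5]
top pad 1391 med [460.4 251.8  12.9] rect [456.9 194.4 258.7 143.9  85.7] pixc [271.3 239. ]
top bench 506 med [ 459.1 -153.     0.7] rect [440.5 -56.9  78.8 275.7  11. ] pixc [399.7 239.1]
top clear 712 med [ 713.6 -269.1  102.6] rect [ 599.  -119.7   96.2  579.5   40.1] pixc [441.5 151.8]
top beak 439 med [ 719.  -210.1   54.2] rect [585.1 -66.4 114.9 487.8  43.5] pixc [419.5 152.4]
top vial 150 med [716.4 167.8  57.5] rect [564.7 103.1 379.   61.5  18.9] pixc [298. 157.]
top adapter 661 med [409.3  58.4  36.4] rect [425.3  52.7  84.9 118.1  76.1] pixc [333.  250.3]
top amber 1001 med [695.1 277.2 120.9] rect [591.6 148.4 430.5 160.   40.1] pixc [261.3 157.9]
side captop 353 med [528.8  22.9 1
[... 314 characters left out ...]
] rect [ 431.9 -391.9  267.2   96.1   70.7] pixc [311.8 374.4]
side pad few 0
side bench 826 med [ 4.633e+02 -1.539e+02  4.000e-01] rect [ 432.5 -321.   418.9   77.2   79.7] pixc [300.3 304.8]
side clear 1714 med [ 716.3 -293.7   99.3] rect [ 630.1 -388.7  475.7  115.5   50.1] pixc [430.8 322.5]
side beak 678 med [ 735.4 -188.5   48.5] rect [ 617.6 -343.6  526.7   67.5   52.5] pixc [417.7 287.5]
side vial 213 med [723.  161.4  49.4] rect [ 585.7 -147.5  830.1   36.4   65.9] pixc [369.4 177.3]
side adapter 768 med [414.7  52.9  36. ] rect [ 405.5 -207.5  644.3  118.3   84.4] pixc [271.7 227. ]
side amber 1415 med [706.  263.4 100. ] rect [ 636.3  -22.7 1094.3  113.9   74.3] pixc [355.5 141.5]
```

View pics/crop.png

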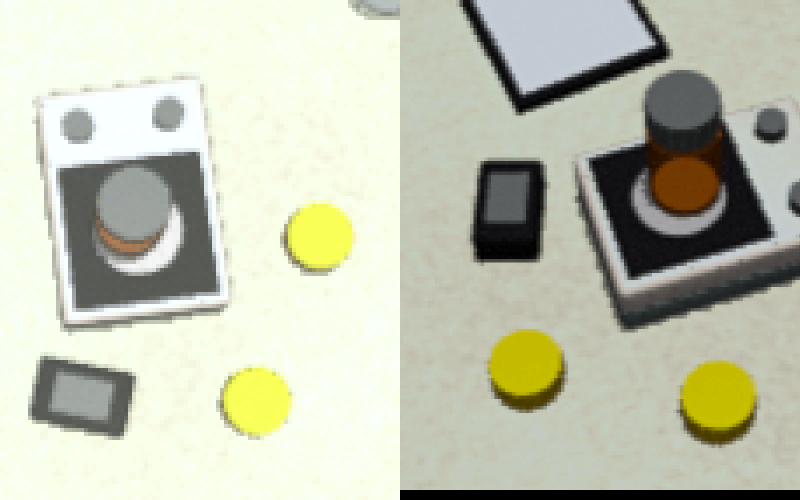

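```bash
cat >> h.py <<'E'
def blob(n,D,z,x,y,r,tol=3,m0=None):
    "centre of the flat face at height z near x,y: pixel centroid and ellipse of the largest blob"
    C=cloud(n,D); m=(np.abs(C[...,2]-z)<tol)&(np.hypot(C[...,0]-x,C[...,1]-y)<r)&(D>0)
    if m0 is not None: m&=m0
    k,l,s,c=cv2.connectedComponentsWithStats(m.astype(np.uint8))
    i=1+np.argmax(s[1:,4]); cn=max(cv2.findContours((l==i).astype(np.uint8),0,1)[0],key=len)
    h=cv2.convexHull(cn); P=np.array([at_z(n,*p[0],z)[:2] for p in h],np.float32)
    return np.round(at_z(n,*c[i],z)[:2],1),s[i,4],np.round(np.hstack(cv2.minEnclosingCircle(P)),1),cv2.minAreaRect(P)
E
python3 - <<'E'
from h import *
for n in("top","side"):
    im=cv2.imread(f"pics/{n}0.png"); D=np.load(f"{n}0.npy"); hsv=cv2.cvtColor(im,cv2.COLOR_BGR2HSV)
    blue=(hsv[...,0]>100)&(hsv[...,0]<125)&(hsv[...,1]>150)
    for k,a in(("cap",(166,525,27,50)),("post",(42,458,-311,45)),("base",(10,458,-311,75)),("pad",(12,460,255,110)),("amber",(180,700,260,80)),("clear",(150,700,-290,90)),("plate",(60,540,28,120))):
        try: print(n,k,*blob(n,D,*a,tol=4))
        except Exception as e: print(n,k,e)
    print(n,"blue",*blob(n,D,10,458,-311,90,5,blue))
    for q in ("amber_bottle","clear_bottle","beaker","vial","adapter"):
        m=models.mark_of(q,n); print(q,m and (m[0]["confidence"],at_z(n,*m[0]["position"],0).round()))
E
```

```text
top cap [528.  31.] 256 [527.6  30.7  26. ] ((528.3634643554688, 30.7274169921875), (49.31305694580078, 49.64268493652344), 44.62153625488281)
top post [ 459.  -307.4] 90 [ 458.  -306.7   18. ] ((458.70587158203125, -306.6606140136719), (33.529449462890625, 30.44869613647461), 89.68647003173828)
top base [ 457.9 -306.7] 581 [ 456.6 -307.5   52.6] ((459.63189697265625, -308.0836181640625), (99.65372467041016, 96.83415222167969), 89.73977661132812)
top pad [462.6 255.1] 1705 [463.4 255.3  97. ] ((463.819580078125, 255.03062438964844), (139.88888549804688, 140.0594024658203), 14.54007625579834)
top amber [709.3 293.9] 144 [709.1 294.2  19.9] ((708.3626708984375, 293.6332092285156), (38.33781051635742, 36.97377395629883), 1.2702176570892334)
top clear [ 727.5 -281.3] 103 [ 727.6 -281.3   17.4] ((726.9510498046875, -281.3742980957031), (30.44942283630371, 32.29460144042969), 44.28203582763672)
top plate [541.3  27.3] 1647 [546.1  27.2 106.3] ((545.5982666015625, 28.181243896484375), (178.44537353515625, 127.72547912597656), 6.872339725494385)
top blue [ 458.8 -308. ] 510 [ 459.3 -309.6   
[... 1060 characters left out ...]
.37088775634766)
side clear [ 727.7 -282.8] 227 [ 727.4 -282.2   17.4] ((727.2791137695312, -283.14215087890625), (32.71735763549805, 33.801788330078125), 78.07952880859375)
side plate [542.8  14.7] 2058 [546.5  24.9 106. ] ((545.8980712890625, 24.04294204711914), (177.50552368164062, 129.1306915283203), 7.0584187507629395)
side blue [ 458.1 -312.5] 1443 [ 458.7 -309.1   49.1] ((458.16778564453125, -309.14910888671875), (95.63900756835938, 97.0712890625), 33.83559799194336)
amber_bottle (0.82, array([714., 294.,   0.]))
clear_bottle (0.86, array([ 732., -280.,    0.]))
beaker (0.84, array([ 737., -181.,    0.]))
vial (0.55, array([727., 181.,   0.]))
adapter (0.61, array([400.,  65.,  -0.]))
```

The top picture shows the jar with a grey cap on the stirrer at (343,210), the light pad at (271,238), the cap stand at (450,239), and the clear bottle and beaker at (443,150) and (407,153). In the side picture the jar and cap are at (311,210), the stand at (311,372) and the pad at (276,177).

There are three cap candidates: grey on the jar at top (343,210), yellow at (390,219) and yellow at (374,261). The grey one is the target because it is light grey and sits on the jar's neck at z=166. The crop confirms this.

The two cameras agree on the cap at (528,30), the post at (459,-308.5) and the pad at (464,254). Next I move above the cap.

```bash
cat > d.py <<'E'
import sys; from h import *
from scipy.spatial.transform import Rotation as Ro
s=read_state(); R=Ro.from_euler("xyz",s["tool_rot"]).as_matrix()
print("tool delta",np.round(R.T@(np.array(sys.argv[1:4],float)-s["eef_pos"]),1),"rot",np.round(s["tool_rot"],3),"q",np.round(s["qpos"],2),"w",s["width"],"gf",s["gripper_force"],"t",s["clock"])
E
```

Emit:
inch_along(plan={"deltas":[[30,-30,0,0,0,0,85],[30,-30,0,0,0,0,85],[30,-30,0,0,0,0,85],[30,-30,0,0,0,0,85],[30,-30,0,0,0,0,85],[30,-30,0,0,0,0,85],[30,-30,0,0,0,0,85],[30,-30,0,0,0,0,85],[30,-30,0,0,0,0,85],[30,-30,0,0,0,0,85]]})

```text
clock: 2.3
eef_pos: [399.3, -230.2, 231.6]
tool_rot: [3.141, -0.001, 0.336]
force: [0.8, -0.6, -0.1]
width: 84.8
gripper_force: 0.0
```

```bash
python3 d.py 527.8 29.9 231
```

```text
tool delta [ 206.9 -203.3    0.6] rot [ 3.141e+00 -1.000e-03  3.360e-01] q [ 0.46  0.36  0.    2.02 -0.    0.76 -0.77] w 84.784769233768 gf 0.0 t 2.3
```

Emit:
inch_along(plan={"deltas":[[30,-30,0,0,0,0,85],[30,-30,0,0,0,0,85],[30,-30,0,0,0,0,85],[30,-30,0,0,0,0,85],[30,-30,0,0,0,0,85],[30,-30,0,0,0,0,85],[25,-20,0,0,0,0,85],[0,0,0,0,0,0,85],[0,0,0,0,0,0,85]]})

```text
clock: 3.2
eef_pos: [526.2, 25.2, 231.2]
tool_rot: [3.141, 0.0, 0.337]
force: [-1.1, -1.0, -0.4]
width: 85.1
gripper_force: 0.0
```

```bash
python3 d.py 527.8 29.9 140
```

```text
tool delta [ 3.1 -4.  91.2] rot [3.141 0.    0.337] q [-0.07  0.45 -0.04  1.86  0.02  0.83 -1.36] w 85.1409586704035 gf 0.0 t 3.2
```

Emit:
inch_along(plan={"deltas":[[3,-4,20,0,0,0,85],[0,0,20,0,0,0,85],[0,0,20,0,0,0,85],[0,0,20,0,0,0,85],[0,0,11,0,0,0,85],[0,0,0,0,0,0,85],[0,0,0,0,0,0,85]]})

```text
clock: 3.9
eef_pos: [527.9, 28.8, 140.8]
tool_rot: [3.141, -0.0, 0.335]
force: [-0.0, 0.2, 0.7]
width: 84.9
gripper_force: 0.0
```

```bash
python3 d.py 527.8 29.9 140
python3 - <<'E'
from h import *
a,_=cams.get_image("top"); b,_=cams.get_image("side")
x=cv2.resize(a[150:270,290:390],(400,480),interpolation=3); y=cv2.resize(b[150:270,260:360],(400,480),interpolation=3)
cv2.imwrite("pics/pre.png",np.clip(np.hstack([x,y])*1.5,0,255).astype(np.uint8))
E
```

```text
tool delta [ 0.2 -1.1  0.8] rot [ 3.141 -0.     0.335] q [-0.08  0.58 -0.03  1.94  0.03  0.61 -1.38] w 84.89198180768724 gf 0.0 t 3.9
```

View pics/pre.png

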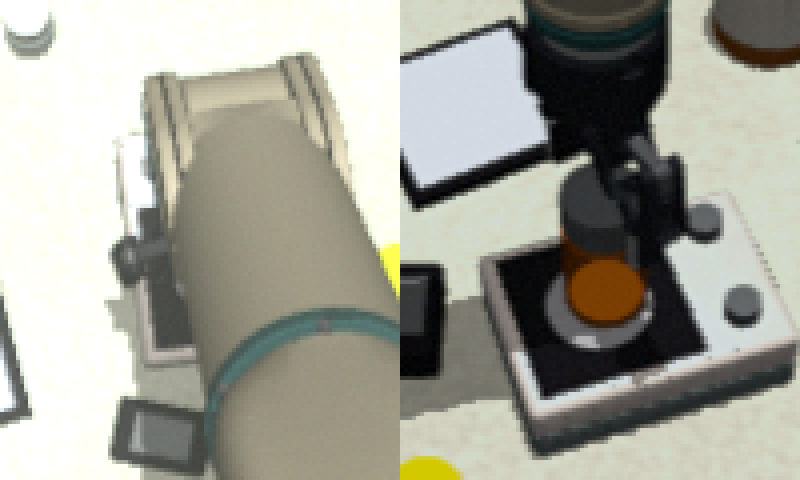

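The fingers straddle the grey cap (crop at (600,210)), with their tips near its lower rim and clear of the jar body. I'll close and lift.

Emit:
inch_along(plan={"deltas":[[0,-1,0,0,0,0,70],[0,0,0,0,0,0,60],[0,0,0,0,0,0,52],[0,0,0,0,0,0,46],[0,0,0,0,0,0,46],[0,0,0,0,0,0,46],[0,0,0,0,0,0,46]]})

```text
clock: 4.7
eef_pos: [527.7, 30.7, 141.4]
tool_rot: [3.141, -0.001, 0.336]
force: [-1.7, -0.3, 7.7]
width: 50.8
gripper_force: 61.2
```

Emit:
inch_along(plan={"deltas":[[0,0,-4,0,0,0,46],[0,0,-8,0,0,0,46],[0,0,-8,0,0,0,46],[0,0,-10,0,0,0,46],[0,0,-15,0,0,0,46],[0,0,-15,0,0,0,46],[0,0,-15,0,0,0,46],[0,0,0,0,0,0,46]]})

```text
clock: 5.5
eef_pos: [529.0, 30.6, 217.7]
tool_rot: [3.14, -0.005, 0.336]
force: [0.4, -0.3, -0.4]
width: 50.8
gripper_force: 62.2
```

```bash
python3 d.py 459.2 -308.5 200
python3 - <<'E'
from h import *
a,_=cams.get_image("side")
y=cv2.resize(a[120:270,240:390],(600,600),interpolation=3)
cv2.imwrite("pics/lift.png",np.clip(y*1.5,0,255).astype(np.uint8))
E
```

```text
tool delta [-177.7  297.2   17.2] rot [ 3.14  -0.005  0.336] q [-0.08  0.47 -0.04  1.87  0.02  0.79 -1.37] w 50.7781218749499 gf 62.245353274047375 t 5.5
```

View pics/lift.png

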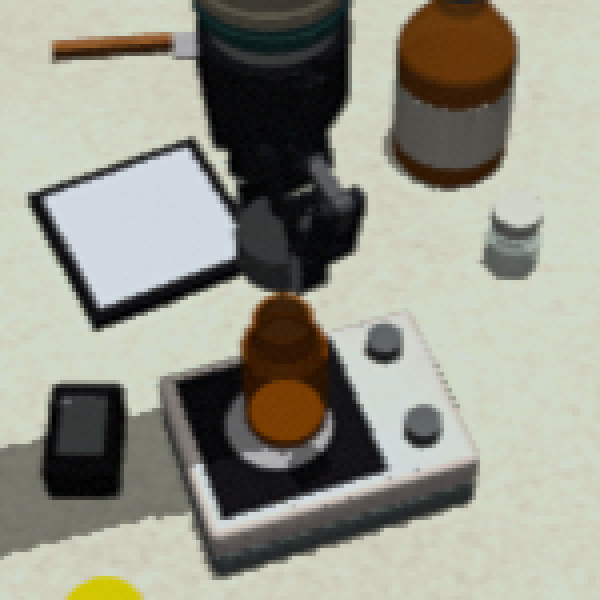

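The cap is held in the gripper (crop at (265,240)) and the open jar still stands on the disc (285,380). Next is the stand.

Emit:
inch_along(plan={"deltas":[[-10,16,0,0,0,0,46],[-18,30,0,0,0,0,46],[-18,30,0,0,0,0,46],[-18,30,0,0,0,0,46],[-18,30,0,0,0,0,46],[-18,30,0,0,0,0,46],[-18,30,0,0,0,0,46],[-18,30,0,0,0,0,46],[-18,30,0,0,0,0,46],[-14,25,0,0,0,0,46],[-9,16,0,0,0,0,46],[0,0,0,0,0,0,46]]})

```text
clock: 6.75
eef_pos: [456.4, -311.5, 214.4]
tool_rot: [3.141, 0.002, 0.33]
force: [-0.1, -0.9, -0.6]
width: 50.5
gripper_force: 62.3
```

Emit:
inch_along(plan={"deltas":[[-1,0,30,0,0,0,46],[0,0,30,0,0,0,46],[0,0,30,0,0,0,46],[0,0,30,0,0,0,46],[0,0,15,0,0,0,46],[0,0,0,0,0,0,46],[0,0,0,0,0,0,46]]})

```text
clock: 7.45
eef_pos: [457.5, -307.5, 80.3]
tool_rot: [-3.141, 0.0, 0.337]
force: [-0.4, 1.0, 0.0]
width: 50.7
gripper_force: 62.4
```

```bash
python3 d.py 459.2 -308.5 21
python3 - <<'E'
from h import *
ims=[]
for n in("top","side"):
    a,D=cams.get_image(n); np.save(n+"2.npy",D); u,v=proj(n,(459,-309,60)).astype(int)
    p=cv2.copyMakeBorder(a,60,60,60,60,0)[v:v+120,u+10:u+110]
    ims.append(cv2.resize(p,(400,480),interpolation=3))
    try: print(n,blob(n,D,read_state()["eef_pos"][2]+25,459,-309,35,tol=5))
    except Exception as e: print(e)
cv2.imwrite("pics/over.png",np.clip(np.hstack(ims)*1.5,0,255).astype(np.uint8))
E
```

```text
tool delta [ 1.3  1.5 59.3] rot [-3.141  0.     0.337] q [ 0.55  0.7  -0.02  1.92  0.02  0.52 -0.72] w 50.66503167295772 gf 62.38233536481857 t 7.45
top (array([ 474.9, -294.8]), np.int32(27), array([ 473.1, -295. ,   15.8]), ((474.56060791015625, -293.6409606933594), (9.969590187072754, 31.437833786010742), 43.42639923095703))
side (array([ 442.8, -320.8]), np.int32(95), array([ 444. , -321.6,   17.6]), ((442.8260192871094, -321.8977966308594), (14.416311264038086, 33.576927185058594), 23.954469680786133))
```

View pics/over.png

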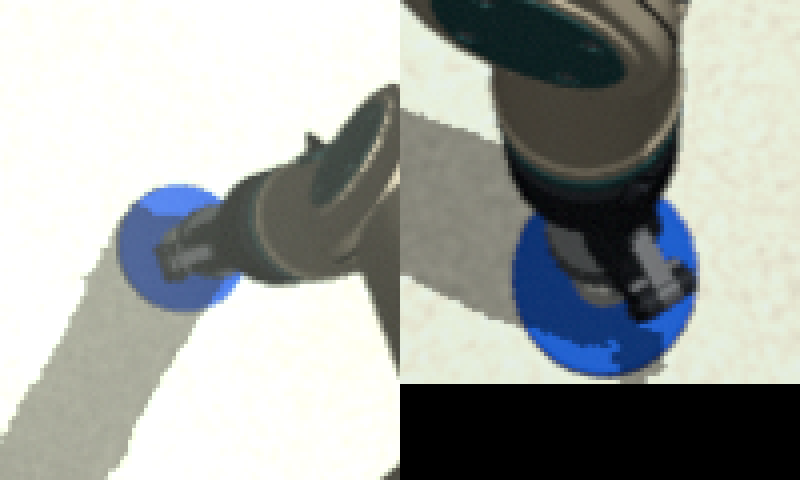

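The cap is held level above the post: in the side crop at (580,260), the white post top shows below it. I'll correct 1 mm and go down.

Emit:
inch_along(plan={"deltas":[[1,1.5,10,0,0,0,46],[0,0,10,0,0,0,46],[0,0,8,0,0,0,46],[0,0,6,0,0,0,46],[0,0,6,0,0,0,46],[0,0,5,0,0,0,46],[0,0,0,0,0,0,46],[0,0,0,0,0,0,46]]})

```text
clock: 8.35
eef_pos: [458.7, -309.7, 35.3]
tool_rot: [-3.142, 0.0, 0.336]
force: [-0.1, -0.1, -0.9]
width: 50.6
gripper_force: 62.4
```

```bash
python3 d.py 459.2 -308.5 21
```

```text
tool delta [ 0.9 -1.  14.3] rot [-3.142  0.     0.336] q [ 0.55  0.78 -0.02  1.93  0.03  0.43 -0.72] w 50.64081910758257 gf 62.384599819779396 t 8.35
```

No contact force with the rim past the post's top, so the fit is clear. I'll go down the rest.

Emit:
inch_along(plan={"deltas":[[0,-0.5,5,0,0,0,46],[0,0,4,0,0,0,46],[0,0,3,0,0,0,46],[0,0,1,0,0,0,46],[0,0,0,0,0,0,46],[0,0,0,0,0,0,46]]})

```text
clock: 8.95
eef_pos: [458.6, -309.2, 22.3]
tool_rot: [3.142, -0.0, 0.336]
force: [-0.3, 0.7, 0.7]
width: 50.7
gripper_force: 62.4
```

```bash
python3 d.py 459.2 -308.5 21
```

```text
tool delta [ 0.8 -0.5  1.3] rot [ 3.142 -0.     0.336] q [ 0.55  0.8  -0.02  1.93  0.03  0.4  -0.72] w 50.693771678491785 gf 62.384675815701485 t 8.95
```

Emit:
inch_along(plan={"deltas":[[0,0,1,0,0,0,46],[0,0,0.5,0,0,0,46],[0,0,0,0,0,0,46],[0,0,0,0,0,0,46]]})

```text
clock: 9.35
eef_pos: [458.7, -309.3, 21.4]
tool_rot: [3.141, -0.0, 0.336]
force: [-1.1, 0.4, 5.7]
width: 50.3
gripper_force: 63.0
```

```bash
python3 d.py 459.2 -308.5 21
```

```text
tool delta [ 0.7 -0.6  0.4] rot [ 3.141 -0.     0.336] q [ 0.55  0.81 -0.02  1.93  0.03  0.4  -0.72] w 50.321829003178166 gf 62.98091948032379 t 9.35
```

A steady 5.7 N at the expected height means the cap is seated. I'll release, go up and look.

Emit:
inch_along(plan={"deltas":[[0,0,0,0,0,0,54],[0,0,0,0,0,0,60],[0,0,0,0,0,0,70],[0,0,0,0,0,0,85],[0,0,0,0,0,0,85],[0,0,0,0,0,0,85],[0,0,-10,0,0,0,85],[0,0,-20,0,0,0,85],[0,0,-30,0,0,0,85],[0,0,-40,0,0,0,85],[0,0,-40,0,0,0,85],[0,0,-40,0,0,0,85]]})

```text
clock: 10.55
eef_pos: [458.2, -309.0, 203.2]
tool_rot: [3.141, -0.0, 0.336]
force: [0.0, -1.1, -1.0]
width: 85.0
gripper_force: 0.0
```

Emit:
inch_along(plan={"deltas":[[0,-30,-10,0,0,0,85],[0,-40,0,0,0,0,85],[0,-40,0,0,0,0,85],[0,-40,0,0,0,0,85],[0,-20,0,0,0,0,85],[0,0,0,0,0,0,85],[0,0,0,0,0,0,85]]})

```text
clock: 11.25
eef_pos: [403.0, -149.1, 211.6]
tool_rot: [3.14, -0.001, 0.336]
force: [0.4, -0.4, 0.7]
width: 84.9
gripper_force: 0.0
```

```bash
python3 - <<'E'
from h import *
ims=[]
for n in("top","side"):
    a,D=cams.get_image(n); np.save(n+"3.npy",D); u,v=proj(n,(459,-309,60)).astype(int)
    p=cv2.copyMakeBorder(a,60,60,60,60,0)[v:v+120,u+10:u+110]
    ims.append(cv2.resize(p,(400,480),interpolation=3))
    for k,q in(("cap",(46,459,-309,50)),("neck",(162,528,30,35))):
        try: print(n,k,*blob(n,D,*q,tol=5))
        except Exception as e: print(k,e)
    for m in models.mark_of("jar",n)[:2]: print(m["confidence"],at_z(n,*m["position"],60))
cv2.imwrite("pics/capset.png",np.clip(np.hstack(ims)*1.5,0,255).astype(np.uint8))
E
python3 d.py 527.8 29.9 200
```

```text
cap attempt to get argmax of an empty sequence
top neck [527.2  31.1] 43 [527.5  30.6  18.9] ((527.4637451171875, 30.56545639038086), (33.57772445678711, 33.84395980834961), 89.61389923095703)
0.79 [519.30733618  21.95969604  60.        ]
side cap [ 459.  -310.1] 542 [ 459.1 -309.9   26.9] ((459.74456787109375, -309.98992919921875), (51.158203125, 52.42136764526367), 60.48390197753906)
side neck [527.9  28.8] 81 [528.4  29.   20.4] ((527.8946533203125, 29.732383728027344), (39.203712463378906, 35.71441650390625), 78.2055435180664)
0.77 [527.44287747  31.73992088  60.        ]
0.33 [ 456.73226684 -322.75693451   60.        ]
tool delta [ 176.9 -128.9   10.9] rot [ 3.141 -0.     0.334] q [ 0.32  0.35 -0.03  2.12  0.02  0.67 -0.97] w 84.94172817373054 gf 0.0 t 11.45
```

View pics/capset.png

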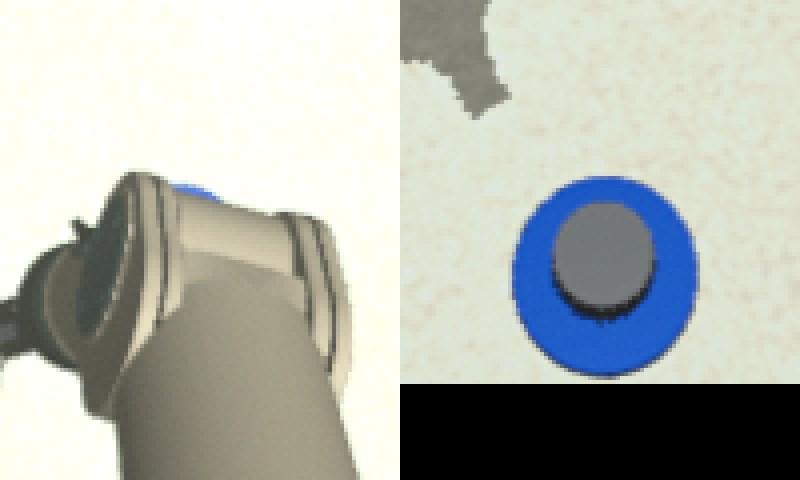

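The side crop shows the cap level over the post (605,255); I measure it at (459,-310) with its top at z≈46. The jar is still at (528,30). Now I go for the jar.

Emit:
inch_along(plan={"deltas":[[20,-15,0,0,0,0,85],[30,-22,0,0,0,0,85],[30,-22,0,0,0,0,85],[30,-22,0,0,0,0,85],[30,-22,0,0,0,0,85],[20,-15,0,0,0,0,85],[16,-11,0,0,0,0,85],[0,0,0,0,0,0,85],[0,0,0,0,0,0,85]]})

```text
clock: 12.35
eef_pos: [525.8, 30.0, 210.4]
tool_rot: [3.141, 0.001, 0.335]
force: [0.4, -1.0, -1.1]
width: 84.9
gripper_force: 0.0
```

```bash
python3 d.py 527.8 29.9 98
```

```text
tool delta [  2.    0.7 112.4] rot [3.141e+00 1.000e-03 3.350e-01] q [-0.08  0.48 -0.05  1.88  0.03  0.78 -1.38] w 84.90510021639774 gf 0.0 t 12.35
```

Emit:
inch_along(plan={"deltas":[[2,0.5,15,0,0,0,85],[0,0,20,0,0,0,85],[0,0,20,0,0,0,85],[0,0,20,0,0,0,85],[0,0,20,0,0,0,85],[0,0,12,0,0,0,85],[0,0,5,0,0,0,85],[0,0,0,0,0,0,85],[0,0,0,0,0,0,85]]})

```text
clock: 13.25
eef_pos: [528.7, 31.0, 99.5]
tool_rot: [3.141, -0.001, 0.335]
force: [-0.7, 0.1, 0.0]
width: 84.9
gripper_force: 0.0
```

```bash
python3 d.py 527.8 29.9 98
```

```text
tool delta [-1.2  0.7  1.5] rot [ 3.141e+00 -1.000e-03  3.350e-01] q [-0.09  0.65 -0.04  1.97  0.05  0.52 -1.39] w 84.94985361392999 gf 0.0 t 13.25
```

Emit:
inch_along(plan={"deltas":[[-0.5,0.5,0,0,0,0,72],[0,0,0,0,0,0,64],[0,0,0,0,0,0,57],[0,0,0,0,0,0,46],[0,0,0,0,0,0,46],[0,0,0,0,0,0,46],[0,0,0,0,0,0,46]]})

```text
clock: 13.95
eef_pos: [528.2, 30.8, 99.5]
tool_rot: [3.141, -0.001, 0.336]
force: [-1.6, -0.2, 5.3]
width: 52.9
gripper_force: 62.1
```

Emit:
inch_along(plan={"deltas":[[0,0,-3,0,0,0,46],[0,0,-6,0,0,0,46],[0,0,-8,0,0,0,46],[0,0,-10,0,0,0,46],[0,0,-12,0,0,0,46],[0,0,-12,0,0,0,46],[0,0,-8,0,0,0,46],[0,0,-3,0,0,0,46],[0,0,0,0,0,0,46],[0,0,0,0,0,0,46],[0,0,0,0,0,0,46]]})

```text
clock: 15.05
eef_pos: [527.5, 30.6, 160.3]
tool_rot: [-3.141, 0.001, 0.336]
force: [1.1, 1.2, -3.0]
width: 52.8
gripper_force: 63.1
```

```bash
python3 d.py 463.8 254 152
```

```text
tool delta [  13.5 -231.9    8.4] rot [-3.141e+00  1.000e-03  3.360e-01] q [-0.08  0.55 -0.05  1.93  0.04  0.66 -1.38] w 52.84928918648288 gf 63.099567890167236 t 15.05
```

The jar is lifted (52.8 mm opening, 63 N grip, about 2 N of weight). I'll move gently over the pad.

Emit:
inch_along(plan={"deltas":[[0,-8,0,0,0,0,46],[1,-16,0,0,0,0,46],[1,-24,0,0,0,0,46],[2,-28,0,0,0,0,46],[2,-28,0,0,0,0,46],[2,-28,0,0,0,0,46],[2,-28,0,0,0,0,46],[2,-26,0,0,0,0,46],[1,-20,0,0,0,0,46],[1,-14,0,0,0,0,46],[0,-8,0,0,0,0,46],[0,-4,0,0,0,0,46]]})

```text
clock: 16.25
eef_pos: [464.4, 254.7, 160.7]
tool_rot: [3.141, 0.0, 0.336]
force: [-0.6, -1.2, -3.0]
width: 53.0
gripper_force: 63.3
```

Emit:
inch_along(plan={"deltas":[[0,0,2,0,0,0,46],[0,0,3,0,0,0,46],[0,0,3,0,0,0,46],[0,0,0,0,0,0,46],[0,0,0,0,0,0,46],[0,0,0,0,0,0,46],[0,0,0,0,0,0,46],[0,0,0,0,0,0,46]]})

```text
clock: 17.05
eef_pos: [464.8, 254.3, 152.9]
tool_rot: [-3.142, -0.0, 0.336]
force: [0.1, -0.3, -1.3]
width: 53.3
gripper_force: 63.2
```

```bash
python3 d.py 463.8 254 152
python3 - <<'E'
from h import *
a,D=cams.get_image("side"); b,_=cams.get_image("top")
for n in("side","top"):
    for m in models.mark_of("jar",n)[:2]: print(n,m["confidence"],at_z(n,*m["position"],112).round())
print(blob("side",D,46,459,-309,50,tol=5))
x=cv2.resize(a[90:240,210:360],(400,400),interpolation=3); y=cv2.resize(a[300:400,240:340],(400,400),interpolation=3)
cv2.imwrite("pics/hold.png",np.clip(np.hstack([x,y])*1.5,0,255).astype(np.uint8))
E
```

```text
tool delta [-1.  -0.   0.9] rot [-3.142 -0.     0.336] q [-0.54  0.57 -0.02  1.93  0.02  0.64 -1.81] w 53.26680298025487 gf 63.24630618095398 t 17.05
side 0.95 [468. 255. 112.]
top 0.55 [456. 254. 112.]
(array([ 459.1, -310.2]), np.int32(545), array([ 459.4, -309.9,   26.7]), ((458.7489013671875, -309.737060546875), (52.454566955566406, 51.41862106323242), 78.1417007446289))
```

View pics/hold.png

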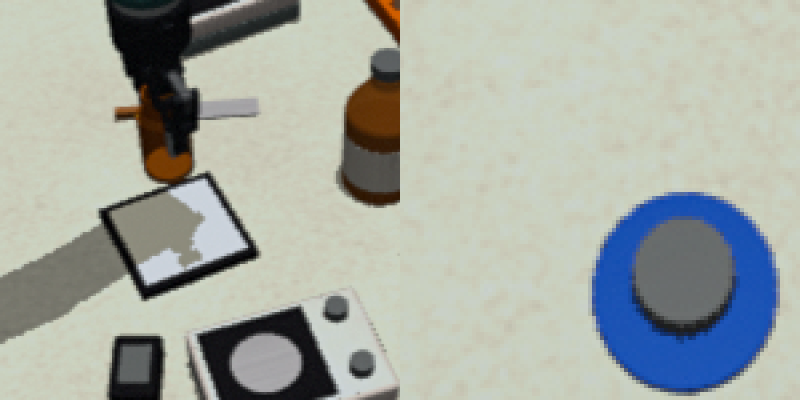

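The jar hangs upright above the pad (crop at (168,150), measured at about (465,255) with its underside near z=112). The stirrer is empty and the cap is level on the stand. I'm handing in.

```bash
python3 -c "
from cell import ctrl, read_state
print(read_state()['qd'].round(3)); print(ctrl.finish_job())"
```

```text
[-0.     0.002  0.001 -0.002  0.001 -0.    -0.001]
the job is handed in; nothing more can be done
None
```

I handed the job in at about 17 s with the grey cap level on the stand's post and the open jar held upright and still over the middle of the light pad, its underside about 10 cm above the face; no verdict was returned.

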